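Unlock and open the battery hatch of an orange float pod

ROBOT

A 7-joint arm with a two-finger parallel gripper is mounted at the origin on the work surface. World frame = base frame: x ahead of the robot, y to its left, z up, the work surface at z = 0. Lengths are in mm, angles in rad, forces in N, time in s.
With the tool pointing down it reaches from about 425 to 950 mm from the base axis. Payload 4.7 kg.
Tool frame: the origin (TCP) lies at the very end of the fingers, on their centre line; the grasp point (between the pads) lies 19 mm behind it; z points along the fingers, x is the direction in which the jaws open and shut, and the axes are right-handed (so a half turn about z gives the same grasp; the last joint's range is limited). The gripper opens to 87 mm and grips with 3 to 60 N. Pads are 19 mm wide; open, the fingers measure 117 mm over their backs; the gripper's body (75 mm by 190 mm) begins 51 mm behind the grasp point.
Start: joints at [1.125, 0.469, -0.049, 1.532, 0.024, 1.141, -0.082], TCP at [273.312, -617.211, 222.573] pointing down, gripper open.
Joint ranges: [-2.59, 2.59], [-0.33, 1.99], [-1.39, 1.29], [0.1, 2.45], [-1.04, 4.18], [0.21, 1.99], [-2.66, 2.66]. Speed limits (rad/s): [2.57, 2.57, 3.14, 3.14, 3.14, 3.14, 3.14].

INTERFACE

Orientations are given as a unit quaternion [x, y, z, w].
In Python, from cell import bot gives the robot as it stands.
- The arm moves only by the shell command python3 -m inch 'ROWS'. ROWS is JSON, one flat list of numbers, 5 for each row, row after row: the closure, from 0 (fully open) to 1 (shut), then the shift along the tool's x, y, z in mm, then the turn about the tool's z in rad. In form: [claw, x, y, z, turn, claw, x, y, z, turn, ...]. A call has exactly 10 rows; each row shifts and turns the commanded pose from where the row before left it, along the tool's axes as they then stand; what a row does not reach is not made up. A row lasts 1/8 s, in which the tool goes at most 62.5 mm and 10.7 degrees, less where a joint would pass 70% of its speed; a pose out of reach is approached as far as the arm can. A call is refused whole if a number of a shift passes 62.5 or a number of a turn 0.188, either way. A call with a gripper value outside its range is refused whole. The fingers move at their own pace and stop on an object; the grip force is fixed at half the most. Time passes only in rows, so rows that do not move let the fingers close, or fill a call up. It gives the time, the measured TCP pose, the force and the opening at its end, in the units of the state.
- bot.state(): the state, without advancing time (a new reading comes with each control period).
- bot.snapshot(name): name is "scene" or "top" or "wrist"; returns a dict with "img" (384x512x3 uint8, red, green, blue), "fov_y" (degrees; the focal length in pixels is half the picture's height over the tangent of half this angle, whatever the lens; pixels are square), "cx", "cy" (the principal point, pixels), "R" (3x3) and "t" (3): a world point X has camera coordinates R X + t; the wrist camera has in their place "tool_from_camera" (4x4, takes a point from camera to tool coordinates, whose origin is the TCP and whose axes are the tool frame's). Camera axes: x right, y down, z forward; pixel columns grow to the right and rows downward; lengths in mm; the calibration is good to about 2 mm. A picture is of the moment at which its call begins: read the wrist's pose just before it. There is no depth.
- bot.finish_job(): hands the job in, once; it reports no verdict.
The state is a dict: "time": time; "joint_positions": joint angles; "qd": joint speeds; "effort": joint torques, N m; "tcp_pos": TCP position; "eef_rot": TCP orientation; "contact_force": force on the tool from outside, world axes, zero at the start; "ft_torque": the same for the moment, N m; "width": finger opening in mm.
Only numpy, scipy, OpenCV 4.12 (cv2) and the standard library are available. Lean on these libraries where they do the work, as an engineer would, in place of code of your own. Each camera call takes 0.05 s, during which the arm holds its last target.

TASK

Open the battery hatch of the orange float pod that has the rectangular panel with the grab handle: first turn its black wing fastener a quarter turn anticlockwise, so that its nose no longer lies over the panel, then swing the panel up by its handle until it stands well open, at about 65 degrees, and let go. Leave the fastener of the other pod, the one with the round cover, locked.

Things in the scene. Friction and masses are not known exactly. Their poses are not given: they have to be found in the camera images.
- cam_grip (a point): Black wing fastener on the near end of the orange pod (470 x 240 mm, deck 110 high) with the rectangular panel. Wing: upright bar 46 long x 14 wide x 28 high on a disc (radius 16), axis vertical. Point: on the axis, 12 below the wing's top, 16 above the disc. Own x runs along the wing and the nose under it (reach 36 from the axis); locked, the nose lies over the panel's edge and blocks it.
- cam (a joint): Angle of that fastener, rad: 0 fully locked (nose towards the panel), growing anticlockwise seen from above to 1.57 at its stop (nose along the panel's edge). It starts at 0 to 0.15, turns with about 0.1 N m and stays where it is left; the nose is clear of the panel from about 1.15.
- handle (a point): Middle of a round bar handle (12 thick, 100 long along own y, a leg at each end), 40 mm above the grey panel (220 x 180 x 8), 82 beyond the fastener. Own x points along the panel to the hinge, own z out of its face (up when shut). Hinge line: parallel to own y, 160 along own x and 48.5 along -z from here. It swings up to 1.4 rad, is stiff (about 7 N at the handle) and stays where left.
- cam_b (a joint): The same kind of fastener on the bystander pod, which has a round grey cover (188 mm across) and no handle: 0 to 0.15 rad is locked. To be left alone. Either pod may be the left or the right one.

How it is judged (in metres and radians):
On the way, in this order (a step that is already met when the one before it is completed fails the run):
1. the wing fastener is turned to unlocked while the panel is still shut (value of joint cam above 1.2 rad and angle between handle's own z axis and vertical below 0.1 rad), for 0.2 s.
2. the panel is swung open by at least 50 degrees (angle between handle's own z axis and vertical above 0.87 rad), for 0.2 s.
At the end, for the whole second after the job is handed in: The fastener of the pod with the rectangular panel is unlocked (1.2 rad or more), that panel stands open by itself by 50 degrees or more, and the other pod's fastener is still locked (under 0.35 rad) (value of joint cam above 1.2 rad and angle between handle's own z axis and vertical above 0.87 rad and value of joint cam_b below 0.35 rad); the robot touches nothing.
It fails at once if the panel is forced while its fastener is still locked (value of joint cam below 0.9 rad and angle between handle's own z axis and vertical above 0.12 rad).
It fails at once if the other pod's fastener is unlocked (value of joint cam_b above 0.6 rad).
It also fails if it takes over 53 s, if anything falls off the work surface, if the arm or the gripper's body presses on something with over 40 N, if the wrist force passes 120 N, or if a joint passes its speed limit or range.

## Working session

There is one attempt and no reset: what is moved stays moved. The work goes in short steps, Python scripts to look and compute and a shell command to move; the robot and the scene stay as the last step left them, time stands still between calls to the robot, and variables do not carry over. Pictures are saved under pics/ and viewed, and the job is handed in when it is done.

```bash
ls; mkdir -p pics; python3 - <<'E'
from cell import bot
import cv2,pickle
s=bot.state(); print({k:s[k] for k in('time','tcp_pos','eef_rot','width','contact_force')})
for n in("scene","top"):
    d=bot.snapshot(n); pickle.dump(d,open(f'pics/{n}0.pkl','wb'))
    cv2.imwrite(f'pics/{n}0.png',d['img'][:,:,::-1]); print(n,d['fov_y'],d['cx'],d['cy'],d['R'],d['t'])
E
```

```text
pics
{'time': 0.0, 'tcp_pos': array([ 272.99621313, -616.65845387,  221.49277225]), 'eef_rot': array([ 8.38103715e-01, -5.45510017e-01, -8.65306014e-04, -4.85442364e-04]), 'width': 87.10585522021051, 'contact_force': array([ 0.13551531,  0.3588673 , -0.46134913])}
scene 42.69069992303659 254.80300340495148 194.7137551502031 [[-0.15964029  0.98706859  0.01451104]
 [ 0.76966006  0.13365646 -0.62430709]
 [-0.61817342 -0.088496   -0.78104423]] [  84.67364746 -287.05211111 1441.28727529]
top 47.67108787779005 255.80094192608394 194.5234901476025 [[ 0.01362465 -0.99965688  0.02237168]
 [-0.99230764 -0.01627094 -0.12272248]
 [ 0.12304438 -0.02052753 -0.99218884]] [ -24.4746824   524.14965097 1017.04879928]
```

View pics/top0.png

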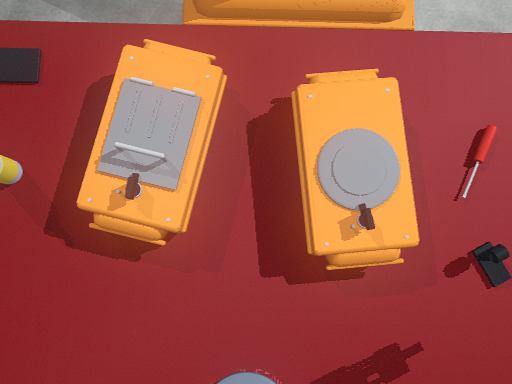

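View pics/scene0.png

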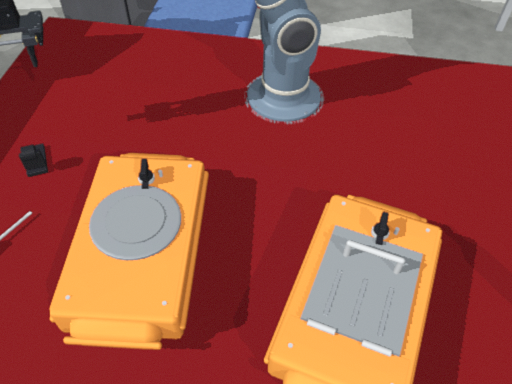

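```bash
cat > h.py <<'E'
import numpy as np,pickle,cv2
def load(n): return pickle.load(open(f'pics/{n}.pkl','rb'))
def f(d): return d['img'].shape[0]/2/np.tan(np.radians(d['fov_y'])/2)
def ray(d,u,v):
    R=np.array(d['R']);t=np.array(d['t']);c=-R.T@t
    r=R.T@np.array([(u-d['cx'])/f(d),(v-d['cy'])/f(d),1]); return c,r/np.linalg.norm(r)
def plane(d,u,v,z):
    c,r=ray(d,u,v); return c+r*(z-c[2])/r[2]
def tri(a,b):
    A=[];B=[]
    for d,u,v in(a,b):
        c,r=ray(d,u,v);P=np.eye(3)-np.outer(r,r);A.append(P);B.append(P@c)
    X=np.linalg.lstsq(np.vstack(A),np.hstack(B),rcond=None)[0]
    return X,[np.linalg.norm(P@X-b) for P,b in zip(A,B)]
def proj(d,X):
    p=np.array(d['R'])@np.array(X)+np.array(d['t']);return p[:2]/p[2]*f(d)+[d['cx'],d['cy']]
E
python3 - <<'E'
from h import *
a=load('top0')['img'][30:250,70:240,::-1]; b=load('scene0')['img'][190:384,260:450,::-1]
cv2.imwrite('pics/topz.png',cv2.resize(a[120:200,20:110],None,fx=7,fy=7,interpolation=cv2.INTER_CUBIC))
cv2.imwrite('pics/scz.png',cv2.resize(b[10:90,60:170],None,fx=7,fy=7,interpolation=cv2.INTER_CUBIC))
E
```

```text
(no output)
```

View pics/topz.png

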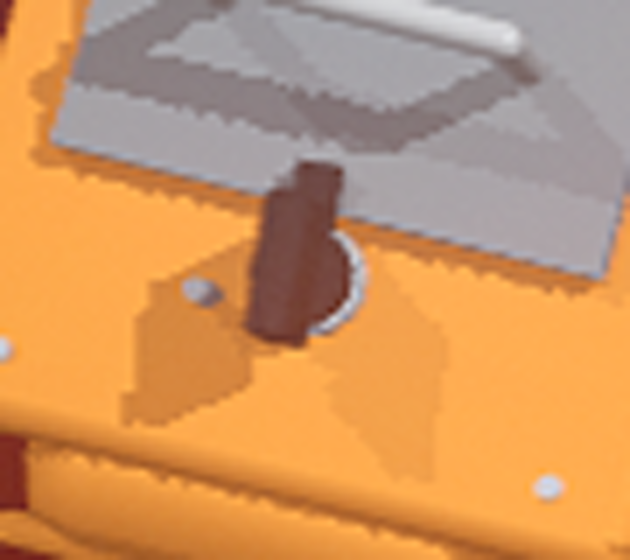

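View pics/scz.png

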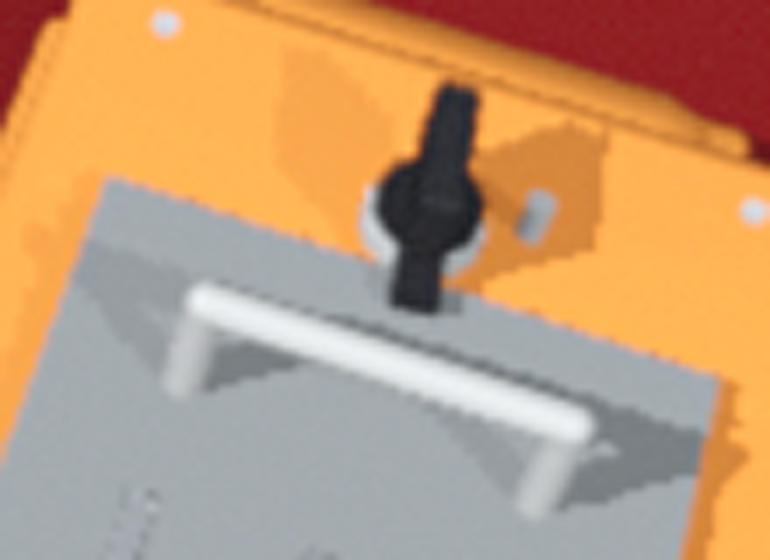

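```bash
python3 - <<'E'
from h import *
a=load('top0')['img'][:,:,::-1]
cv2.imwrite('pics/topz2.png',cv2.resize(a[70:170,90:210],None,fx=6,fy=6,interpolation=cv2.INTER_CUBIC))
T=load('top0');S=load('scene0')
t=lambda u,v:(T,90+u/7-.43,150+v/7-.43)
s=lambda u,v:(S,320+u/7-.43,200+v/7-.43)
print('cornR',tri(t(607,275),s(110,180)))
print('cornL',tri(t(50,143),s(720,378)))
print('handR',tri(t(517,35),s(200,298)))
print('wing near end top',tri(t(282,330),s(460,92)))
print(plane(*t(607,275),118),plane(*t(50,143),118))
E
```

```text
cornR (array([523.30701325, 162.82220394, 119.51630847]), [np.float64(1.8471770924158781), np.float64(1.8471770924161275)])
cornL (array([562.48347017, 338.14177247, 119.84104703]), [np.float64(0.5483639155961517), np.float64(0.5483639155959721)])
handR (array([590.48280649, 185.14366519, 163.64664696]), [np.float64(1.5152992089322026), np.float64(1.5152992089320472)])
wing near end top (array([500.34680044, 255.93997482, 153.4940779 ]), [np.float64(3.0257636679432984), np.float64(3.0257636679433477)])
[523.60737971 161.20341512 118.        ] [562.79804783 338.20337577 118.        ]
```

View pics/topz2.png

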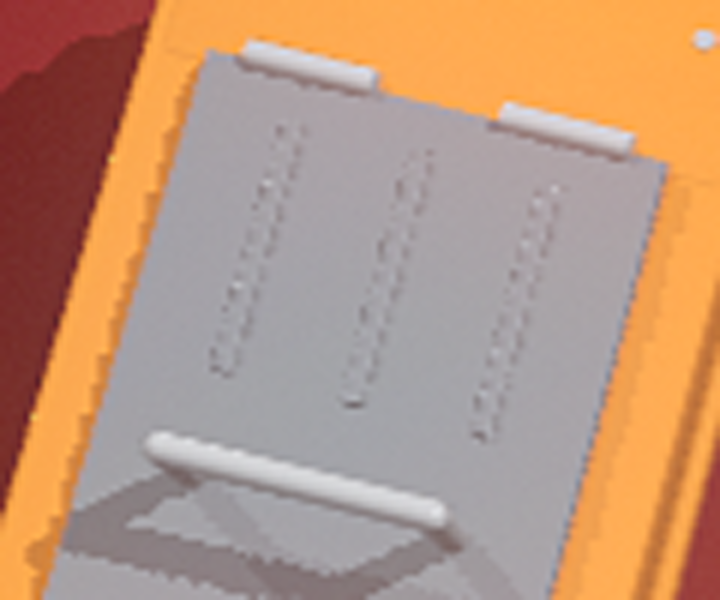

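```bash
python3 -m inch '[0,0,0,-12,0.16, 0,0,0,-12,0.16, 0,0,0,-12,0.16, 0,0,0,-12,0.16, 0,-55,-19,0,0, 0,-55,-19,0,0, 0,-55,-19,0,0, 0,-55,-19,0,0, 0,-55,-19,0,0, 0,-55,-19,0,0]'
cat > go.py <<'E'
import sys,numpy as np
from cell import bot
from scipy.spatial.transform import Rotation as Ro
s=bot.state(); R=Ro.from_quat(s['eef_rot']).as_matrix()
print('t',s['time'],'tcp',s['tcp_pos'].round(1),'head',np.degrees(np.arctan2(R[1,0],R[0,0])).round(2),'zaxis',R[:,2].round(3),'w',round(s['width'],1),'F',s['contact_force'].round(1),'q7',s['joint_positions'][6])
if len(sys.argv)>3: print('tool shift',(R.T@(np.array(list(map(float,sys.argv[1:4])))-s['tcp_pos'])).round(1))
E
python3 go.py 521.7 254.5 270
```

```text
time: 1.35
tcp_pos: [458.1, -318.8, 270.3]
eef_rot: [-0.624, 0.781, 0.0, -0.0]
contact_force: [1.1, -0.2, -0.4]
width: 87.1
t 1.35 tcp [ 458.1 -318.8  270.3] head -102.79 zaxis [-0.  0. -1.] w 87.1 F [ 1.1 -0.2 -0.4] q7 -1.2773447722726141
tool shift [-5.731e+02  6.490e+01  4.000e-01]
```

```bash
python3 -m inch '[0,-57,6.5,0,0, 0,-57,6.5,0,0, 0,-57,6.5,0,0, 0,-57,6.5,0,0, 0,-57,6.5,0,0, 0,-57,6.5,0,0, 0,-57,6.5,0,0, 0,-57,6.5,0,0, 0,-57,6.5,0,0, 0,-57,6.5,0,0]'
python3 go.py 521.7 254.5 270
python3 - <<'E'
from cell import bot
import cv2,pickle
s=bot.state();d=bot.snapshot("wrist");d['s']=s
pickle.dump(d,open('pics/w1.pkl','wb'));cv2.imwrite('pics/w1.png',d['img'][:,:,::-1]);print(d['tool_from_camera'],d['fov_y'],d['cx'],d['cy'])
E
```

```text
time: 2.6
tcp_pos: [520.2, 251.1, 270.2]
eef_rot: [-0.624, 0.782, -0.0, -0.0]
contact_force: [-0.5, -0.6, -0.1]
width: 86.9
t 2.6 tcp [520.2 251.1 270.2] head -102.81 zaxis [-0.    -0.001 -1.   ] w 86.9 F [-0.5 -0.6 -0.1] q7 -2.4445128254697006
tool shift [-3.6 -0.7  0.2]
[[ 9.99999418e-01 -7.79841878e-04 -7.45960619e-04 -4.30437894e-03]
 [ 9.53593400e-04  9.62160934e-01  2.72480143e-01 -7.47082269e+01]
 [ 5.05242739e-04 -2.72480695e-01  9.62161117e-01 -1.60983453e+02]
 [ 0.00000000e+00  0.00000000e+00  0.00000000e+00  1.00000000e+00]] 58.17067990387904 252.52765765616613 187.058611583582
```

View pics/w1.png

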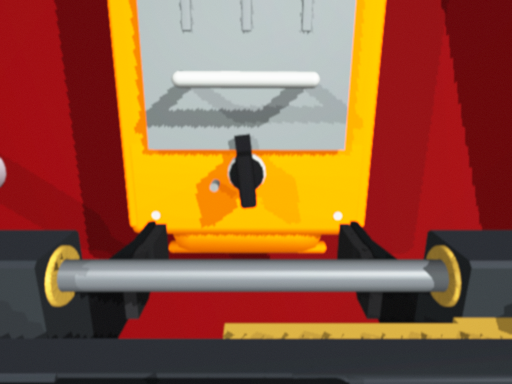

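```bash
cat >> h.py <<'E'
from scipy.spatial.transform import Rotation as Ro
def wcam(d):
    M=np.array(d['tool_from_camera']);s=d['s'];Rt=Ro.from_quat(s['eef_rot']).as_matrix()
    Rwc=Rt@M[:3,:3];c=Rt@M[:3,3]+s['tcp_pos']
    d['R']=Rwc.T;d['t']=-Rwc.T@c;return d
E
python3 - <<'E'
from h import *
d=wcam(load('w1'))
a=d['img'][:,:,::-1]
cv2.imwrite('pics/w1z.png',cv2.resize(a[60:220,140:360],None,fx=3.6,fy=3.6,interpolation=cv2.INTER_CUBIC))
L=plane(d,147,151,118);R=plane(d,346,150.5,118);print(L,R,np.degrees(np.arctan2(*(L-R)[:2])))
print('handle',plane(d,178,78,158),plane(d,315,78,158))
print('disc',plane(d,246,173,124))
E
```

```text
[561.55754394 340.95346362 118.        ] [521.43933067 163.18017333 118.        ] 12.716951880383892
handle [613.58595628 287.65124757 158.        ] [590.56110126 186.80612702 158.        ]
disc [522.58652794 256.82982978 124.        ]
```

View pics/w1z.png

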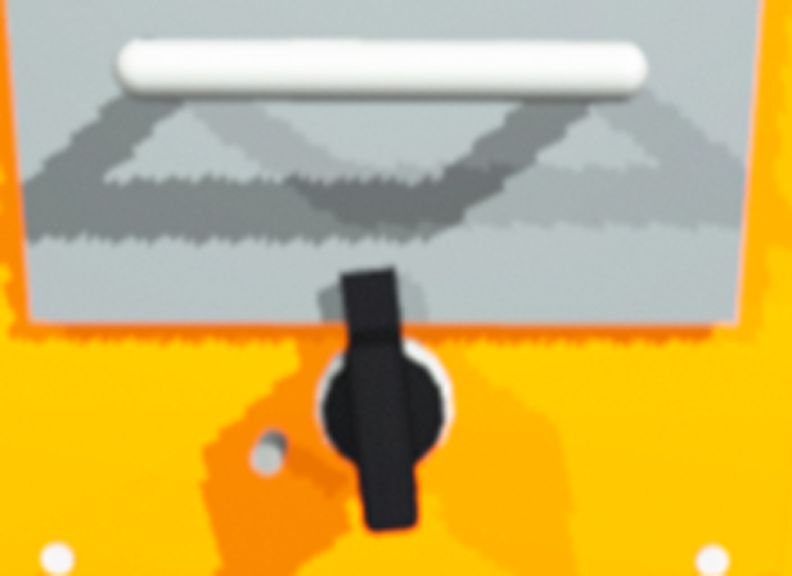

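```bash
python3 go.py 522.3 256 131; python3 -m inch '[0.2,-5.3,-1.0,0,-0.08, 0.2,0,0,30,0, 0.2,0,0,35,0, 0.2,0,0,35,0, 0.2,0,0,25,0, 0.2,0,0,14,0, 0.2,0,0,0,0, 0.2,0,0,0,0, 0.2,0,0,0,0, 0.2,0,0,0,0]'; python3 go.py  522.3 256 131
python3 - <<'E'
from cell import bot
import cv2,pickle
s=bot.state();d=bot.snapshot("wrist");d['s']=s
pickle.dump(d,open('pics/w2.pkl','wb'));cv2.imwrite('pics/w2.png',d['img'][:,:,::-1])
E
```

```text
t 2.65 tcp [518.6 261.1 270.3] head -102.19 zaxis [-0.     0.008 -1.   ] w 87.0 F [0.2 6.7 1.1] q7 -2.44672521868439
tool shift [  5.3  -4.9 139.2]
time: 3.9
tcp_pos: [522.8, 254.7, 132.3]
eef_rot: [-0.655, 0.756, -0.0, 0.001]
contact_force: [-0.5, -1.2, -1.3]
width: 69.4
t 3.9 tcp [522.8 254.7 132.3] head -98.21 zaxis [ 0.001  0.    -1.   ] w 69.4 F [-0.5 -1.2 -1.3] q7 -2.4437835549503486
tool shift [-1.2  0.7  1.3]
```

View pics/w2.png

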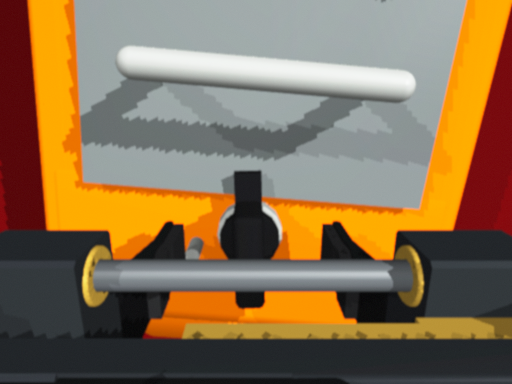

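```bash
python3 -m inch '[1,0,0,1,0, 1,0,0,0,0, 1,0,0,0,0, 1,0,0,0,0, 1,0,0,0,0, 1,0,0,0,0, 1,0,0,0,0, 1,0,0,0,0, 1,0,0,0,-0.1, 1,0,0,0,-0.1]'; python3 go.py  522.3 256 131
```

```text
time: 5.2
tcp_pos: [522.7, 256.8, 130.7]
eef_rot: [0.728, -0.685, -0.001, -0.002]
contact_force: [1.2, 5.5, -3.8]
width: 13.6
t 5.2 tcp [522.7 256.8 130.7] head -86.51 zaxis [ 0.002  0.004 -1.   ] w 13.6 F [ 1.2  5.5 -3.8] q7 -2.2651100681901926
tool shift [ 0.8  0.5 -0.3]
```

```bash
python3 -m inch '[1,0,0,0,-0.15, 1,0,0,0,-0.15, 1,0,0,0,-0.15, 1,0,0,0,-0.15, 1,0,0,0,-0.15, 1,0,0,0,-0.15, 1,0,0,0,-0.15, 1,0,0,0,-0.15, 1,0,0,0,0, 1,0,0,0,0]'; python3 go.py  522.3 256 131
```

```text
time: 6.45
tcp_pos: [521.7, 258.1, 130.7]
eef_rot: [0.988, -0.155, -0.0, -0.003]
contact_force: [0.7, 7.6, -3.6]
width: 13.3
t 6.45 tcp [521.7 258.1 130.7] head -17.84 zaxis [ 0.     0.006 -1.   ] w 13.3 F [ 0.7  7.6 -3.6] q7 -1.2172451449316917
tool shift [ 1.2  1.8 -0.3]
```

```bash
python3 -m inch '[1,0,0,0,0, 0.3,0,0,0,0, 0.3,0,0,0,0, 0.3,0,0,0,0, 0.3,0,0,-20,0, 0.3,0,0,-30,0, 0.3,0,0,-30,0, 0.3,0,0,-30,0.0, 0.3,0,0,0,-0.08, 0.3,0,0,0,0]'; python3 -m inch '[0.3,0,0,0,0, 0.3,0,0,0,0, 0.3,0,0,0,0, 0.3,0,0,0,0, 0.3,0,0,0,0, 0.3,0,0,0,0, 0.3,0,0,0,0, 0.3,0,0,0,0, 0.3,0,0,0,0, 0.3,0,0,0,0]'
python3 - <<'E'
from cell import bot
import cv2,pickle
for n in("wrist","top"):
    s=bot.state();d=bot.snapshot(n);d['s']=s
    pickle.dump(d,open(f'pics/{n}3.pkl','wb'));cv2.imwrite(f'pics/{n}3.png',d['img'][:,:,::-1])
E
python3 go.py 602 237 144
```

```text
time: 7.7
tcp_pos: [522.7, 254.7, 242.1]
eef_rot: [0.993, -0.117, 0.001, -0.0]
contact_force: [1.6, -0.1, -0.4]
width: 61.1
time: 8.95
tcp_pos: [522.5, 254.6, 240.5]
eef_rot: [0.993, -0.117, 0.0, 0.0]
contact_force: [1.6, -0.1, 0.2]
width: 61.1
t 9.05 tcp [522.4 254.6 240.5] head -13.4 zaxis [ 0. -0. -1.] w 60.7 F [ 0.8 -0.1 -0.2] q7 -1.055688681318662
tool shift [81.5 -1.4 96.6]
```

View pics/wrist3.png

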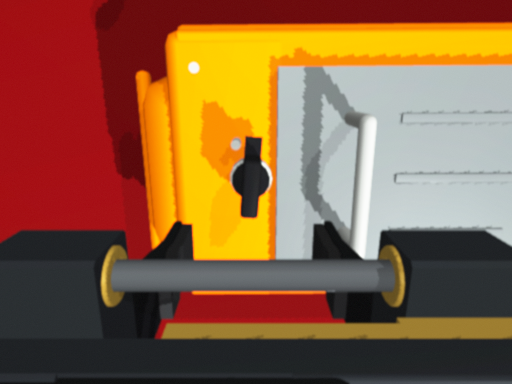

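View pics/top3.png

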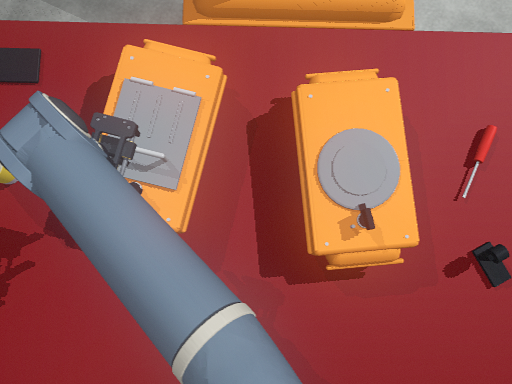

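```bash
python3 - <<'E'
from h import *
d=wcam(load('wrist3'))
p=plane(d,367,125,158);q=plane(d,359,240,158);x=np.array([.9755,-.22]);print(p,q,(p[:2]-[602,237])@x,(q[:2]-[602,237])@x)
E
python3 -m inch '[0.3,40.7,-0.7,0,0, 0.3,40.8,-0.7,0,0, 0.3,0,0,0,0, 0.3,0,0,30,0, 0.3,0,0,30,0, 0.3,0,0,30,0, 0.3,0,0,7,0.0, 0.3,0,0,0,0, 0.3,0,0,0,0, 0.3,0,0,0,0]'; python3 go.py 602 237 143
```

```text
[611.97311999 285.3083055  158.        ] [593.35861832 200.20732903 158.        ] -0.8990486586580749 -0.33528021967343324
time: 10.3
tcp_pos: [602.6, 237.4, 144.8]
eef_rot: [0.993, -0.117, 0.001, -0.0]
contact_force: [-0.2, 0.1, 0.2]
width: 61.4
t 10.3 tcp [602.6 237.4 144.8] head -13.41 zaxis [ 0.002  0.001 -1.   ] w 61.4 F [-0.2  0.1  0.2] q7 -1.048108622971419
tool shift [-0.5  0.6  1.8]
```

```bash
python3 -m inch '[1,0,0,1.5,0, 1,0,0,0,0, 1,0,0,0,0, 1,0,0,0,0, 1,0,0,0,0, 1,0,0,0,0, 1,0,0,0,0, 1,0,0,0,0, 1,0,0,0,0, 1,0,0,0,0]'; python3 go.py 602 237 143
python3 - <<'E'
import numpy as np
th=np.radians(np.arange(0,71,3.5)); x=160-160*np.cos(th)+48.5*np.sin(th); z=160*np.sin(th)+48.5*np.cos(th)-48.5
for i in range(1,len(th)): print(np.degrees(th[i]).round(1),x[i].round(1),z[i].round(1),'d',(x[i]-x[i-1]).round(1),(z[i]-z[i-1]).round(1))
E
```

```text
time: 11.55
tcp_pos: [601.0, 237.3, 142.0]
eef_rot: [0.993, -0.116, -0.001, 0.0]
contact_force: [-4.9, -0.2, 3.1]
width: 11.0
t 11.55 tcp [601.  237.3 142. ] head -13.37 zaxis [-0.002 -0.    -1.   ] w 11.0 F [-4.9 -0.2  3.1] q7 -1.049109716949103
tool shift [ 1.1  0.1 -1. ]
3.5 3.3 9.7 d 3.3 9.7
7.0 7.1 19.1 d 3.8 9.5
10.5 11.5 28.3 d 4.4 9.2
14.0 16.5 37.3 d 5.0 8.9
17.5 22.0 45.9 d 5.5 8.6
21.0 28.0 54.1 d 6.0 8.2
24.5 34.5 62.0 d 6.5 7.9
28.0 41.5 69.4 d 7.0 7.5
31.5 48.9 76.5 d 7.4 7.0
35.0 56.8 83.0 d 7.8 6.5
38.5 65.0 89.1 d 8.2 6.1
42.0 73.5 94.6 d 8.6 5.5
45.5 82.4 99.6 d 8.9 5.0
49.0 91.6 104.1 d 9.2 4.5
52.5 101.1 108.0 d 9.4 3.9
56.0 110.7 111.3 d 9.7 3.3
59.5 120.6 114.0 d 9.8 2.7
63.0 130.6 116.1 d 10.0 2.1
66.5 140.7 117.6 d 10.1 1.5
70.0 150.9 118.4 d 10.2 0.9
```

```bash
python3 -m inch '[1,3.3,0,-9.7,0, 1,3.8,0,-9.5,0, 1,4.4,0,-9.2,0, 1,5,0,-8.9,0, 1,5.5,0,-8.6,0, 1,6,0,-8.2,0, 1,6.5,0,-7.9,0, 1,7,0,-7.5,0, 1,0,0,0,0, 1,0,0,0,0]'; python3 go.py 602 237 143
python3 - <<'E'
from cell import bot
import cv2,pickle
for n in("scene",):
    s=bot.state();d=bot.snapshot(n);d['s']=s
    pickle.dump(d,open(f'pics/{n}4.pkl','wb'));cv2.imwrite(f'pics/{n}4.png',d['img'][:,:,::-1])
E
```

```text
time: 12.8
tcp_pos: [640.3, 228.2, 212.8]
eef_rot: [0.993, -0.116, -0.002, 0.0]
contact_force: [-8.6, 0.5, 3.6]
width: 11.0
t 12.8 tcp [640.3 228.2 212.8] head -13.35 zaxis [-0.004 -0.    -1.   ] w 11.0 F [-8.6  0.5  3.6] q7 -0.9649467500331463
tool shift [-39.    0.2  69.9]
```

View pics/scene4.png

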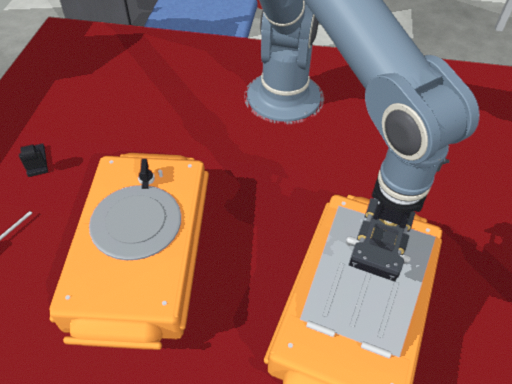

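```bash
python3 -m inch '[1,7.4,0,-7,0, 1,7.8,0,-6.5,0, 1,8.2,0,-6.1,0, 1,8.6,0,-5.5,0, 1,8.9,0,-5,0, 1,9.2,0,-4.5,0, 1,9.4,0,-3.9,0, 1,9.7,0,-3.3,0, 1,9.8,0,-2.7,0, 1,10,0,-2.1,0]'; python3 go.py
python3 -m inch '[1,8,0,-1.2,0, 1,0,0,0,0, 1,0,0,0,0, 1,0,0,0,0, 1,0,0,0,0, 1,0,0,0,0, 1,0,0,0,0, 1,0,0,0,0, 1,0,0,0,0, 1,0,0,0,0]'; python3 go.py
python3 - <<'E'
from cell import bot
import cv2,pickle
for n in("scene","wrist"):
    s=bot.state();d=bot.snapshot(n);d['s']=s
    pickle.dump(d,open(f'pics/{n}5.pkl','wb'));cv2.imwrite(f'pics/{n}5.png',d['img'][:,:,::-1])
E
```

```text
time: 14.1
tcp_pos: [728.2, 207.8, 261.4]
eef_rot: [0.993, -0.116, -0.0, -0.001]
contact_force: [-7.4, 0.0, 8.1]
width: 11.4
t 14.1 tcp [728.2 207.8 261.4] head -13.36 zaxis [-0.001  0.002 -1.   ] w 11.4 F [-7.4  0.   8.1] q7 -0.8568590680153001
time: 15.35
tcp_pos: [737.7, 205.6, 262.5]
eef_rot: [0.993, -0.117, 0.002, -0.001]
contact_force: [-4.0, 0.8, 5.2]
width: 11.0
t 15.35 tcp [737.7 205.6 262.5] head -13.42 zaxis [ 0.004  0.002 -1.   ] w 11.0 F [-4.   0.8  5.2] q7 -0.8485359761217904
```

View pics/scene5.png

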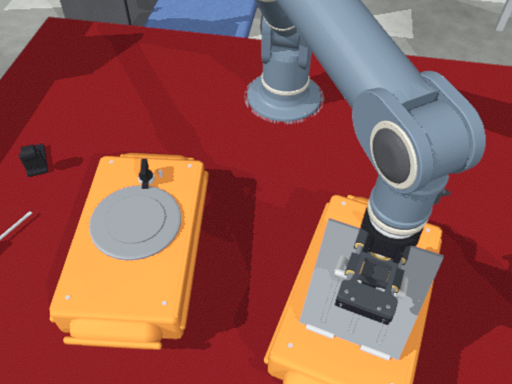

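View pics/wrist5.png

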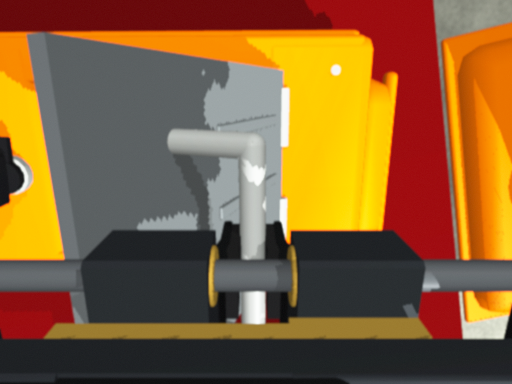

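```bash
python3 -m inch '[0.72,0,0,0,0, 0.72,0,0,0,0, 0.72,0,0,0,0, 0.72,0,0,0,0, 0.72,0,0,-10,0, 0.72,0,0,-15,0, 0.72,0,0,-25,0, 0.72,0,0,-35,0, 0.72,0,0,-35,0, 0.72,0,0,-35,0]'; python3 go.py
python3 -m inch '[0.72,0,40,0,0, 0.72,0,50,0,0, 0.72,0,55,0,0, 0.72,0,55,0,0, 0.72,0,55,0,0, 0.72,0,55,0,0, 0.72,0,30,0,0, 0.72,0,0,0,0, 0.72,0,0,0,0, 0.72,0,0,0,0]'; python3 go.py
python3 - <<'E'
from cell import bot
import cv2,pickle
for n in("scene","top"):
    s=bot.state();d=bot.snapshot(n);d['s']=s
    pickle.dump(d,open(f'pics/{n}6.pkl','wb'));cv2.imwrite(f'pics/{n}6.png',d['img'][:,:,::-1])
E
```

```text
time: 16.7
tcp_pos: [736.6, 205.1, 417.2]
eef_rot: [0.993, -0.117, 0.001, -0.001]
contact_force: [0.4, -0.9, -0.5]
width: 24.5
t 16.7 tcp [736.6 205.1 417.2] head -13.4 zaxis [ 0.002  0.001 -1.   ] w 24.5 F [ 0.4 -0.9 -0.5] q7 -0.7904806350115563
time: 17.95
tcp_pos: [658.2, -123.3, 414.9]
eef_rot: [0.993, -0.115, 0.0, -0.0]
contact_force: [-0.7, 0.2, -0.9]
width: 24.5
t 17.95 tcp [ 658.2 -123.3  414.9] head -13.21 zaxis [ 0.001  0.001 -1.   ] w 24.5 F [-0.7  0.2 -0.9] q7 -0.3393899140236195
```

View pics/scene6.png

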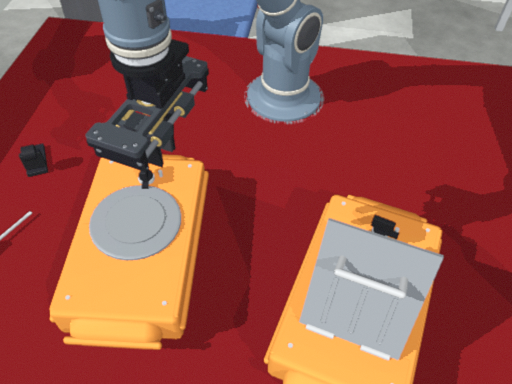

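View pics/top6.png

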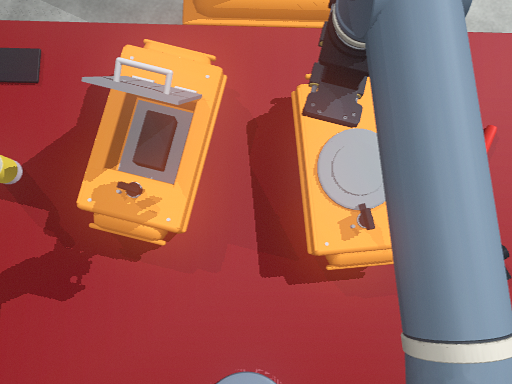

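```bash
python3 - <<'E'
from h import *
T=load('top6');S=load('scene6')
for n in('top6','scene6'):
    a=load(n)['img'][:,:,::-1]; a=a[40:210,70:240] if n=='top6' else a[190:370,280:450]
    cv2.imwrite(f'pics/{n}z.png',cv2.resize(a,None,fx=3.3,fy=3.3,interpolation=cv2.INTER_CUBIC))
x=np.array([.9755,-.22]);
H0=np.array([602+160*.9755,237-160*.22])
for a,b in(((199,101),(332,222)),((82,79),(441,256))):
    X,r=tri((T,*a),(S,*b)); print(X,r,'x from hinge',(X[:2]-H0)@x,'z',X[2]-109.5,np.degrees(np.arctan2(X[2]-109.5,-(X[:2]-H0)@x)))
E
```

```text
[659.3829136  117.29830923 310.7992417 ] [np.float64(22.690020351873045), np.float64(22.690020351873116)] x from hinge -77.68863581043018 z 201.29924169527357 68.89660031105738
[694.51174948 305.87100924 314.13478686] [np.float64(0.002516011413138015), np.float64(0.002516011413230229)] x from hinge -84.90645041579948 z 204.63478686217172 67.46560728089594
```

View pics/top6z.png

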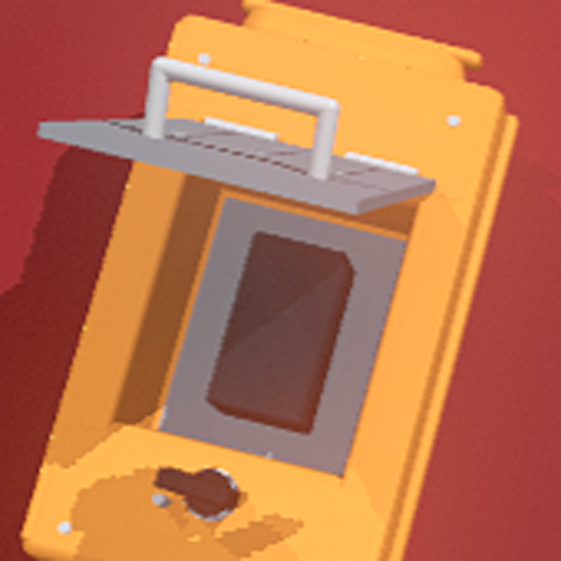

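```bash
python3 - <<'E'
from cell import bot
print(bot.finish_job()); print(bot.state()['time'])
E
```

```text
the job is handed in; nothing more can be done
None
the job is handed in; nothing more can be done
```

I turned the wing fastener on the left pod (the one with the rectangular panel) to about 1.48 rad by the tool's heading. I then lifted the panel by its handle to about 66°, let go, moved the arm clear and handed the job in at about 18 s.

**Last checks, all from the final pictures and the last force reading:**
- **Panel:** it stands open by itself. The handle travel I commanded gives about 66°, and triangulating one corner gives about 67°.
- **Fastener:** the nose lies along the panel's edge, about 1° off parallel in the picture.
- **Other pod:** its fastener was never touched and still points at its round cover.
- **Arm:** it was clear of everything, with a force reading of about 1 N.

**One check that failed:** triangulating the panel's other corner left 23 mm of error, because I had picked mismatched pixels for it. I ignored its angle (69°). The hand-in gave no verdict.

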